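# Unload the slide dryer

### The arm

A 7-joint arm with a two-finger parallel gripper is mounted at the origin on the work surface. World frame = base frame: x ahead of the robot, y to its left, z up, the work surface at z = 0. Lengths are in m, angles in rad, forces in N, time in s.
With the tool pointing down it reaches from about 0.425 to 0.875 m from the base axis. Payload 4.7 kg.
Tool frame: the origin (TCP) lies midway between the tips of the shut fingers; the grasp point (between the pads) lies 19 mm behind it; z points along the fingers, y is the line along which they close (so a half turn about z gives the same grasp; the last joint's range is limited). The gripper opens to 87 mm and grips with 3 to 60 N. Pads are 19 mm wide; open, the fingers measure 117 mm over their backs; the gripper's body (75 mm by 190 mm) begins 51 mm behind the grasp point.
Start: joints at [-1.203, 0.321, -0.07, 1.45, 0.023, 1.371, -0.057], TCP at [0.225, 0.61, 0.197] pointing down, gripper open.
Joint ranges: [-2.86, 2.86], [-0.3, 2.09], [-1.38, 1.24], [0.06, 2.45], [-1.56, 4.7], [0.09, 2.05], [-2.69, 2.69]. Speed limits (rad/s): [2.57, 2.57, 3.14, 3.14, 3.14, 3.14, 3.14].

### API

Orientations are given as a unit quaternion [x, y, z, w].
In Python, from cell import ctrl, solver, sensors, camera, camera_model, find_in, trace gives the robot as it stands. Calls block until the motion is done:
- ctrl.reach(position, orientation): joint-space move of the TCP to a pose.
- ctrl.servo_line(position, attitude=None, vel=0.15): straight line of the TCP; attitude=None keeps the orientation; vel is the mean speed in m/s.
- ctrl.goto_joints(angles): joint-space move.
- ctrl.set_gripper(opening): finger opening in m; the grip force is fixed at half the most; returns when the fingers have stopped.
- ctrl.dwell(seconds).
- solver.solve_ik(position, orientation): joint angles nearest the present ones, or None.
- sensors.read_state(): the state.
- camera(name): name is "side" or "top" or "wrist"; returns (picture, depth): 384x512x3 uint8, red, green, blue; 384x512 float32, m along the optical axis (not along the pixel's ray), 0 where there is no reading.
- camera_model(name): a dict with "fx", "fy", "cx", "cy" (pixels), "rvec" (rotation vector, rad) and "tvec" (3), from world to camera coordinates, as OpenCV has them; the wrist camera has in their place "hand_eye" (4x4, takes a point from camera to tool coordinates, whose origin is the TCP and whose axes are the flange's). Camera axes: x right, y down, z forward; pixel columns grow to the right and rows downward; lengths in m; the calibration is good to about 2 mm. A picture is of the moment at which its call begins: read the wrist's pose just before it. camera_model takes no time and is no camera call.
A pose or a line that the arm cannot do raises ctrl.IKError and nothing moves.
- ctrl.hand_in(): hands the job in; it is judged then, once.
Trained networks look in the newest picture that a camera, given by its name, has taken for a name from the list of things; names that differ only in an ending like _2 or _b are one class to them, and where a whole thing is asked for, a point or a joint stands for the part that bears it (a point fixed in the world has none). Each returns a list of dicts, best first, with "conf" (0 to 1); they miss things now and then, are a little off and sometimes report something else, mostly with a low value. They report only what shows in the picture. A call takes as long as a camera call.
- find_in(camera, label): "box" ([left, top, width, height] in pixels, round what is visible of it).
- trace(camera, label): "pixels" (384x512 bool, what is visible of it) and "box" ([left, top, width, height] in pixels, round what is visible of it).
The state is a dict: "t": time; "qpos": joint angles; "dq": joint speeds; "joint_torque": joint torques, N m; "tool_pos": TCP position; "eef_rot": TCP orientation; "ft_force": force on the tool from outside, world axes, zero at the start; "ft_torque": the same for the moment, N m; "finger_gap": finger opening in m; "grip_force": force on a finger pad.
Only numpy, scipy, OpenCV 4.12 (cv2) and the standard library are available. Lean on these libraries where they do the work, as an engineer would, in place of code of your own. Each camera call takes 0.05 s, during which the arm holds its last target. There are 200 camera calls.

### The job

To unload the slide dryer, clear the green slide box from the steel tray onto the middle of the cork mat, label up. Turn the dryer's thermostat knob fully anticlockwise to off, then press the green button and let the clear hatch spring right open by itself, keeping clear of it at all times. Draw out every slide carrier by lifting its coloured front end over the lip and pulling it out endwise, and lay them all lengthwise in the tray, side by side, flat across both ribs with the slides up; leave the other things on the bench where they are.

Things in the scene. Friction and masses are not known exactly. Their poses are not given: they have to be found in the camera images.
- dryer: white bench slide dryer, fixed, 330 x 270 mm. Origin at the centre of its underside, on the table; x runs from its front to its rear (the front faces the tray, towards the robot's right), z up. In front an open bay, x=-157 to -57 mm, floor top z=8, side walls at y=-132 and 132, top z=46; behind it a hood with its roof's top at z=62.
- rail_mid (a point): on top of the middle rail in the bay (dryer x=-107, y=0, z=30 mm). Three rails run along the dryer's x at y=-72, 0 and 72 mm, 18 mm wide, tops 22 mm above the bay floor. A carrier lies on each rail in use: front end at dryer x=-154, tail at x=36 mm under the hood, where side guides leave 3 mm play and a stop 4 mm behind.
- lip_top (a point): middle of the top of the blue lip that closes the bay's front over its whole width (dryer x=-165 to -157, z=46 mm): 16 mm above the rails.
- hood_mouth (a point): middle of the lower edge of the hood's roof, at the rear of the bay (dryer x=-57, z=56 mm). Only 26 mm are free between rail and roof, so a carrier raised level (14 mm at most) cannot pass the lip: tilt its front end up by 18 to 27 mm about its tail to draw it out. Fingers reaching below it meet the lip too.
- thermo (a joint): thermostat knob on the dryer's roof, rad: 0 = off = end stop fully anticlockwise seen from above, grows clockwise to 4.5. Friction 0.04 N m, stays where left.
- thermo_grip (a point): on the knob's vertical axis, 31 mm above the knob's underside, 7 mm below its top. The knob is a black upright bar grip 42 mm long, 14 mm thick and 32 mm tall (top 44 mm above the roof) over a disc of 22 mm radius; its x axis runs along the bar's length, so it is gripped across y. x turns with the knob and is parallel to the dryer's x at 0.
- latch (a joint): green release button on the dryer's roof, m pressed, 0 to 0.006; springs back, 5 N fully down. Pressing it past about half (3 to 4 mm) frees the hatch.
- latch_top (a point): centre of the button's top face (radius 15 mm), 22 mm above the roof; pressed straight down.
- hatch (a joint): clear hatch over the dryer's bay, rad: 0 = shut and latched; when freed a spring swings it up and back about a hinge along the hood's front edge (dryer x=-59, z=68 mm) to rest on its stop at 2.9, lying back over the hood, in about 2 s.
- tray: fixed open steel tray, 236 x 208 x 18 mm outside, walls 4 mm, floor top z=4. Origin at the centre of its underside, on the table; x along its length. Two black ribs across its width at x=-40 and +40 mm, 10 mm wide, top z=14 mm: carriers lie along x across both ribs; there is room for three side by side (for example at y=-58, 0, 58 mm).
- carrier1: slide carrier with orange front end: aluminium bar, 190 x 28 x 12 mm (x, y, z), 110 g, two glass slides inlaid on top. Origin at the centre of its underside; x along its length with the front (coloured) end at -x, z up through the face with the slides. May be absent.
- carrier1_front (a point): middle of carrier1's lower front edge (x=-95 mm)
- carrier2: slide carrier with blue front end: aluminium bar, 190 x 28 x 12 mm (x, y, z), 110 g, two glass slides inlaid on top. Origin at the centre of its underside; x along its length with the front (coloured) end at -x, z up through the face with the slides. May be absent.
- carrier2_front (a point): middle of carrier2's lower front edge (x=-95 mm)
- carrier3: slide carrier with yellow front end: aluminium bar, 190 x 28 x 12 mm (x, y, z), 110 g, two glass slides inlaid on top. Origin at the centre of its underside; x along its length with the front (coloured) end at -x, z up through the face with the slides. May be absent.
- carrier3_front (a point): middle of carrier3's lower front edge (x=-95 mm)
- slidecase: green slide box with a paper label, 120 x 60 x 32 mm (x, y, z), 200 g, shut, rigid. Starts lying across the tray's ribs. Origin at the centre of its underside.
- mat: cork mat, fixed, 160 x 125 x 3 mm (x, y, z), at the dryer's rear, to the robot's left. Origin at the centre of its underside; its top is at z=3 mm.
- stain_a: amber stain bottle, 52 mm wide, 120 mm tall, loose; leave alone. Origin at the centre of its underside.
- stain_b: green stain bottle, 52 mm wide, 110 mm tall, loose; leave alone. Origin at the centre of its underside.
- slidebox: blue slide box 80 x 140 x 35 mm, loose; leave alone. Origin at the centre of its underside.
- beaker: glass beaker, 72 mm wide, 90 mm tall, loose; leave alone. Origin at the centre of its underside.
- petri: clear petri dish, 84 mm wide, 15 mm tall, loose; leave alone. Origin at the centre of its underside.
- timer: white bench timer 60 x 70 x 28 mm, loose; leave alone. Origin at the centre of its underside.

How it is judged:
On the way, in this order (a step that is already met when the one before it is completed fails the run):
1. the thermostat is turned off while the hatch is still shut (value of joint thermo below 0.08 rad and value of joint hatch below 0.1 rad), for 0.2 s.
2. the hatch has sprung fully open (value of joint hatch above 2.6 rad), for 0.2 s.
3. a carrier's front end is raised over the lip while its tail is still low under the hood (((z of carrier1_front in the frame of dryer above 0.046 m and x of carrier1_front in the frame of dryer below -0.145 m and x of carrier1 in the frame of dryer above -0.135 m and z of carrier1 in the frame of dryer above 0.03 m and angle between carrier1's own x axis and vertical above 1.62 rad) or (z of carrier2_front in the frame of dryer above 0.046 m and x of carrier2_front in the frame of dryer below -0.145 m and x of carrier2 in the frame of dryer above -0.135 m and z of carrier2 in the frame of dryer above 0.03 m and angle between carrier2's own x axis and vertical above 1.62 rad) or (z of carrier3_front in the frame of dryer above 0.046 m and x of carrier3_front in the frame of dryer below -0.145 m and x of carrier3 in the frame of dryer above -0.135 m and z of carrier3 in the frame of dryer above 0.03 m and angle between carrier3's own x axis and vertical above 1.62 rad))), for 0.1 s.
At the end, for the whole second after the job is handed in: thermostat off to 0.1 rad; hatch past 2.6 rad; slide box upright on the mat, within 55 x 45 mm of its middle; all carriers at rest in the tray on both ribs (underside 9 to 16.5 mm up), slides up, lengthwise to 0.3 rad, tilt under 0.08 rad, middle within 25 mm along and 90 mm across (value of joint thermo below 0.1 rad and value of joint hatch above 2.6 rad and x of carrier1 in the frame of tray between -0.025 and 0.025 m and y of carrier1 in the frame of tray between -0.09 and 0.09 m and z of carrier1 in the frame of tray between 0.009 and 0.0165 m and angle between the x axis of each of carrier1, carrier2, carrier3 and the x axis of tray, either way round below 0.3 rad and angle between each of carrier1, carrier2, carrier3, slidecase's own z axis and vertical below 0.08 rad and linear speed of each of carrier1, carrier2, carrier3, slidecase below 0.02 m/s and x of carrier2 in the frame of tray between -0.025 and 0.025 m and y of carrier2 in the frame of tray between -0.09 and 0.09 m and z of carrier2 in the frame of tray between 0.009 and 0.0165 m and x of carrier3 in the frame of tray between -0.025 and 0.025 m and y of carrier3 in the frame of tray between -0.09 and 0.09 m and z of carrier3 in the frame of tray between 0.009 and 0.0165 m and x of slidecase in the frame of mat between -0.055 and 0.055 m and y of slidecase in the frame of mat between -0.045 and 0.045 m and z of slidecase in the frame of mat below 0.008 m); the robot touches nothing.
It fails at once if the robot touches the hatch (over 2 N) (contact force between any of the fingers, the arm and hatch above 2 N).
It fails at once if a bystander is moved more than 40 mm (distance of any of stain_a, stain_b, slidebox, beaker, petri, timer from where it was at the start of the episode above 0.04 m).
Of carrier1, carrier2, carrier3 only 2 to 3 are there at a start; the rules pass over those that are not, and their reading is None.
At some moment in a run one of carrier1, carrier2, carrier3, slidecase may be knocked a few centimetres aside while the robot is not near it.
Once in a run the grip may slacken for a moment while it holds something.
It also fails if it takes over 208 s, if anything falls off the work surface, if the arm or the gripper's body presses on something with over 40 N, if the wrist force passes 120 N, or if a joint passes its speed limit or range.

## Working session

There is one attempt and no reset: what is moved stays moved. The work goes in short steps, each a Python script; the robot and the scene stay as the last script left them, time stands still between calls to the robot, and variables do not carry over. Pictures are saved under pics/ and viewed, at most 14 in all, crops included, and the job is handed in when it is done.

```bash
ls; mkdir -p pics; cat > h.py <<'E'
import numpy as np, cv2
from scipy.spatial.transform import Rotation as R
from cell import ctrl, solver, sensors, camera, camera_model, find_in, trace
def cam2world(name, st=None):
    m=camera_model(name)
    if name=="wrist":
        T=np.eye(4); T[:3,:3]=R.from_quat(st["eef_rot"]).as_matrix(); T[:3,3]=st["tool_pos"]
        return m,T@np.array(m["hand_eye"])
    T=np.eye(4); T[:3,:3]=cv2.Rodrigues(np.array(m["rvec"],float))[0]; T[:3,3]=np.ravel(m["tvec"])
    return m,np.linalg.inv(T)
def snap(name, png=None):
    st=sensors.read_state(); im,d=camera(name); m,T=cam2world(name,st)
    v,u=np.mgrid[:384,:512]
    P=np.stack([(u-m["cx"])/m["fx"]*d,(v-m["cy"])/m["fy"]*d,d,np.ones_like(d)],-1)@T.T
    P=P[...,:3]; P[d==0]=np.nan
    if png: cv2.imwrite("pics/"+png,im[...,::-1])
    return im,P
def down(yaw): # tool z down, tool y (closing) at angle yaw from world... tool x at yaw
    return (R.from_euler('z',yaw)*R.from_euler('x',np.pi)).as_quat()
E
python3 - <<'E'
from h import *
print(sensors.read_state())
for c in("top","side"):
    im,P=snap(c,c+"0.png"); np.save(f"/tmp/{c}0.npy",P)
    print(c,cam2world(c)[1].round(3).tolist())
    for l in ["dryer","tray","carrier1","carrier2","carrier3","slidecase","mat","thermo","latch","hatch"]:
        r=trace(c,l)[:3]
        for x in r:
            q=P[x["pixels"]]; q=q[~np.isnan(q[:,0])]
            print(l,round(x["conf"],2),x["box"],np.median(q,0).round(3) if len(q) else None)
E
```

```text
pics
{'t': 0.0, 'qpos': array([-1.20289028,  0.32183553, -0.07004037,  1.45165162,  0.02258838,
        1.37078321, -0.05690941]), 'dq': array([ 0.00143409, -0.00018936,  0.00153714, -0.00109872,  0.00089192,
        0.00097344, -0.00021947]), 'joint_torque': array([-8.29036526e-05, -4.91290820e+01, -4.04097531e-01, -3.12527168e+01,
       -6.40581502e-02,  4.36853862e-02,  1.88960403e-04]), 'tool_pos': array([0.22507354, 0.609163  , 0.1960648 ]), 'eef_rot': array([ 1.75993402e-01,  9.84390892e-01, -9.38504501e-04, -1.17502605e-04]), 'ft_force': array([ 0.78969763,  0.67192071, -0.68293164]), 'ft_torque': array([ 0.00583514, -0.03900695,  0.04342703]), 'grip_force': 0.0, 'finger_gap': 0.08678118166270954}
top [[-0.001, -0.986, 0.164, 0.356], [-1.0, 0.003, 0.017, -0.022], [-0.017, -0.164, -0.986, 1.289], [0.0, 0.0, 0.0, 1.0]]
dryer 0.6 [153.0, 157.3, 117.7, 90.9] [0.535 0.13  0.064]
tray 0.81 [294.8, 192.0, 89.5, 72.6] [ 0.469 -0.247  0.005]
tray 0.38 [101.7, 256.7, 22.1, 19.3] [0.358 0.428 0.027]
slidecase 0.74 [317.1, 217.1, 41.3, 25.0] [ 0.462 -0.236  0.046]
mat 0.94 [95.1, 188.9, 
[... 166 characters left out ...]
, 180.3, 9.9, 11.9] [0.582 0.239 0.084]
hatch 0.58 [232.9, 155.6, 41.3, 95.3] [0.537 0.021 0.066]
side [[-0.964, -0.176, 0.199, 0.236], [-0.266, 0.624, -0.735, 1.153], [0.005, -0.761, -0.648, 1.112], [0.0, 0.0, 0.0, 1.0]]
dryer 0.56 [188.4, 185.5, 109.1, 104.9] [0.533 0.178 0.062]
tray 0.77 [261.7, 147.0, 63.4, 47.8] [ 0.468 -0.228  0.005]
slidecase 0.69 [288.2, 154.1, 16.6, 25.0] [ 0.461 -0.214  0.044]
slidecase 0.43 [185.9, 156.1, 30.3, 38.9] [ 0.771 -0.097  0.032]
mat 0.87 [194.4, 292.9, 69.9, 51.7] [0.503 0.436 0.002]
thermo 0.59 [241.1, 236.6, 17.9, 19.5] [0.493 0.247 0.086]
latch 0.62 [220.5, 240.1, 5.5, 5.1] [0.582 0.244 0.083]
hatch 0.76 [211.2, 185.0, 86.7, 34.3] [0.536 0.022 0.065]
```

```bash
python3 - <<'E'
import cv2
a=cv2.imread("pics/top0.png")[130:300,80:400]
cv2.imwrite("pics/top0c.png",cv2.resize(a,(800,425),interpolation=cv2.INTER_CUBIC))
a=cv2.imread("pics/side0.png")[110:350,130:400]
cv2.imwrite("pics/side0c.png",cv2.resize(a,(675,600),interpolation=cv2.INTER_CUBIC))
E
```

```text
(no output)
```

View pics/top0c.png

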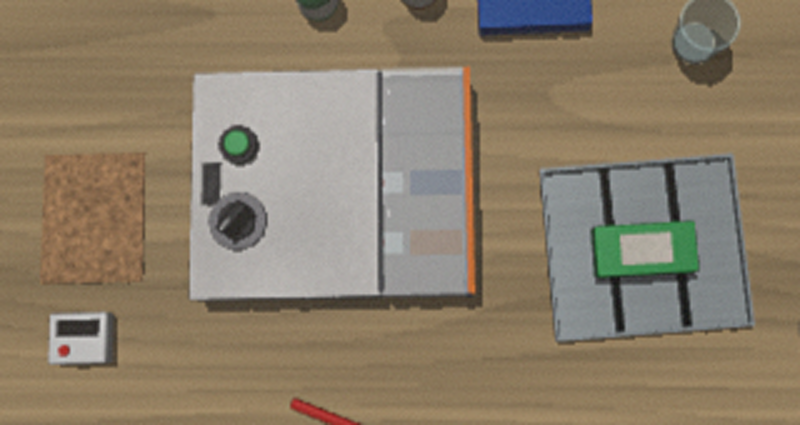

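View pics/side0c.png

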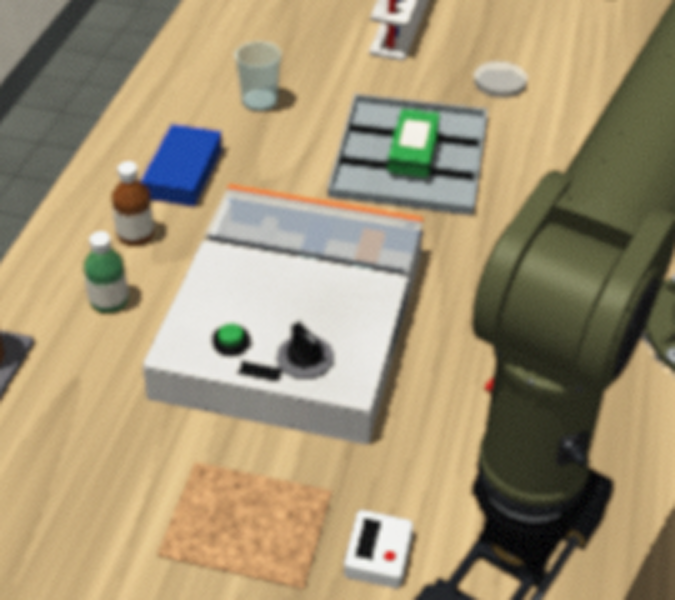

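Two carriers show through the hatch: blue (crop 437,182) on the middle rail and orange (437,242). The third rail looks empty. The green case lies in the tray at (645,248). The knob bar is turned at (237,221) and the button is at (237,143). I'll get poses from depth next.

```bash
cat >> h.py <<'E'
def rect(pts):
    pts=pts[~np.isnan(pts[:,0])]
    (c,s,a)=cv2.minAreaRect((pts[:,:2]*1000).astype(np.float32))
    if s[0]<s[1]: s=s[::-1]; a+=90   # a: angle of the longer side
    a=(a+90)%180-90
    return np.array(c)/1000,np.array(s),a
def clean(mask):
    n,l,s,_=cv2.connectedComponentsWithStats(mask.astype(np.uint8)); return l==1+np.argmax(s[1:,4])
E
python3 - <<'E'
from h import *
P=np.load("/tmp/top0.npy"); im=cv2.imread("pics/top0.png")
X,Y,Z=P[...,0],P[...,1],P[...,2]
print("roof",rect(P[clean((Z>.054)&(Z<.072)&(abs(Y-.1)<.3)&(X<.75)&(X>.3))]))
hsv=cv2.cvtColor(im,cv2.COLOR_BGR2HSV)
g=clean((Z>.035)&(Z<.06)&(Y<-.1)&(X>.4)&(X<.55)); print("case",rect(P[g]),np.nanmedian(Z[g]))
t=clean((Z>.012)&(Z<.06)&(Y<-.08)&(X>.3)&(X<.62)); print("traywalls",rect(P[t]))
m=clean((hsv[...,0]<20)&(hsv[...,1]>110)&(Y>.36)&(Y<.5)&(X>.4)&(X<.6)); print("mat",rect(P[m]))
k=clean((Z>.095)&(abs(Y-.24)<.06)&(X<.53)&(X>.44)); print("knob",rect(P[k]),k.sum(),np.nanmax(Z[k]))
b=clean((Z>.07)&(abs(Y-.24)<.06)&(X>.55)&(X<.62)); print("btn",rect(P[b]),np.nanmax(Z[b]))
print(camera_model("wrist"))
for p,y in [((.46,-.24,.25),0),((.46,-.24,.25),np.pi/2),((.49,.24,.25),0),((.5,.43,.2),0),((.5,0,.25),np.pi/2),((.5,0,.25),-np.pi/2)]:
    q=solver.solve_ik(p,down(y)); print(p,y,None if q is None else np.round(q,2))
E
```

```text
roof (array([0.5409953 , 0.13046094]), array([332.70294189, 270.81854248]), -88.91558480262756)
case (array([ 0.46167584, -0.24022186]), array([121.3707962 ,  60.47250748]), -86.84310936927795) 0.04589587612235224
traywalls (array([ 0.46756204, -0.24510736]), array([237.15374756, 208.32148743]), -85.56993341445923)
mat (array([0.5053335 , 0.43209076]), array([158.72645569, 125.8957901 ]), 1.283705711364746)
knob (array([0.49342322, 0.2381734 ]), array([41.31478882, 15.26289654]), -39.85545349121094) 80 0.11157154819362347
btn (array([0.58409961, 0.23963028]), array([43.4584465 , 43.39437103]), 44.98684310913086) 0.09114701009420534
{'fx': 344.5964898937817, 'fy': 344.5964898937817, 'cx': 254.01328264822934, 'cy': 196.36948776868073, 'hand_eye': array([[-8.46420909e-05, -9.62762369e-01, -2.70349058e-01,
         7.51577616e-02],
       [ 9.99999684e-01,  1.32183954e-04, -7.83815571e-04,
        -1.95804142e-04],
       [ 7.90363944e-04, -2.70349039e-01,  9.62762054e-01,
        -1.89358312e-01],
       [ 0.00000000e+00,  0.00000000e+00,  0.00000000e+00,
         1.00000000e+00]])}
(0.46, -0.24, 0.25) 0 [ 0.09  0.01  0.34  1.7  -0.    1.43 -1.14]
(0.46, -0.24, 0.25) 1.5707963267948966 [ 0.12  0.01  0.31  1.7  -0.    1.43  0.43]
(0.49, 0.24, 0.25) 0 [-0.9   0.07  0.42  1.65 -0.03  1.43 -2.05]
(0.5, 0.43, 0.2) 0 [-1.08  0.35  0.43  1.44 -0.15  1.38 -2.22]
(0.5, 0, 0.25) 1.5707963267948966 [-0.66 -0.05  0.59  1.75  0.03  1.43 -0.07]
(0.5, 0, 0.25) -1.5707963267948966 None
```

```bash
python3 - <<'E'
from h import *
a=np.radians(93.16); q=down(a); c=(.4617,-.2402)
ctrl.set_gripper(.086)
ctrl.reach((*c,.20),q); ctrl.servo_line((*c,.08)); ctrl.servo_line((*c,.022),vel=.06)
s=sensors.read_state(); print(s["t"],s["tool_pos"],s["ft_force"])
ctrl.set_gripper(.04)
s=sensors.read_state(); print(s["finger_gap"],s["grip_force"])
ctrl.servo_line((*c,.17)); 
m=(.5053,.4321); qm=down(np.radians(91.28))
ctrl.reach((.53,.0,.20),qm); print(sensors.read_state()["finger_gap"])
ctrl.reach((*m,.17),qm); s=sensors.read_state(); print(s["t"],s["finger_gap"],s["grip_force"])
snap("wrist","w1.png")
E
```

```text
6.4833 [ 0.46209284 -0.24039288  0.02240032] [ 0.17527079 -0.07945569 -0.18456105]
0.039747342503115415 0.0
0.04004867763526987
11.2167 0.039897971432950353 0.0
```

View pics/w1.png

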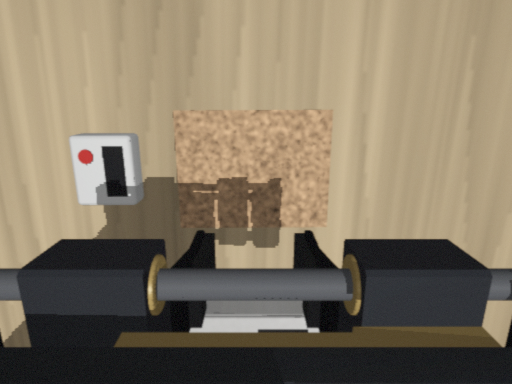

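The gripper is empty, so the case wasn't between the fingers; it may have been knocked. Looking again.

```bash
python3 - <<'E'
from h import *
im,P=snap("top"); Z=P[...,2];X=P[...,0];Y=P[...,1]
print([(x["conf"],x["box"]) for x in find_in("top","slidecase")])
hsv=cv2.cvtColor(im,cv2.COLOR_RGB2HSV)
g=clean((Z>.03)&(Z<.06)&(Y<-.1)&(X>.35)&(X<.6)); print("case",rect(P[g]),np.nanmedian(Z[g]))
a=im[130:300,80:400][...,::-1]
cv2.imwrite("pics/top1c.png",cv2.resize(a,(800,425),interpolation=cv2.INTER_CUBIC))
E
```

```text
[(0.63, [154.3, 156.6, 115.2, 92.6]), (0.61, [317.5, 217.5, 40.7, 24.5])]
case (array([ 0.46181516, -0.23967813]), array([120.82064819,  60.1544342 ]), -86.81725454330444) 0.045822961600438195
```

View pics/top1c.png

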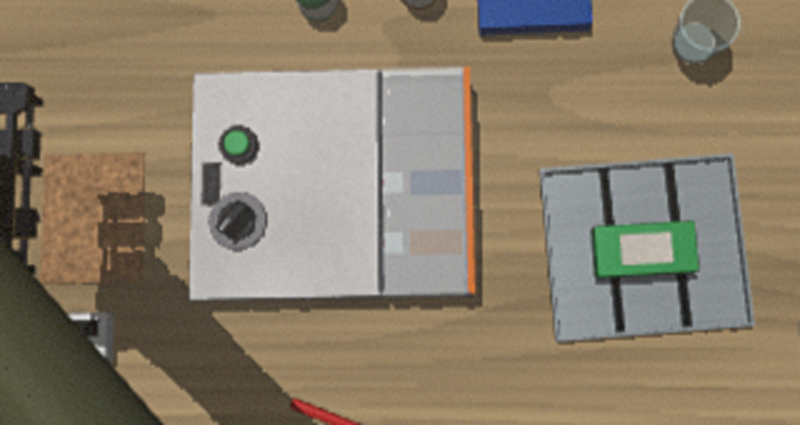

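The case hasn't moved (645,248), so the grasp itself failed. I'll repeat it in stages and look from close by.

```bash
python3 - <<'E'
from h import *
a=np.radians(93.16); q=down(a); c=(.4617,-.2402)
ctrl.set_gripper(.086)
ctrl.reach((.53,.0,.20),q)
ctrl.reach((*c,.20),q)
im,P=snap("wrist"); Z=P[...,2]
g=clean((Z>.035)&(Z<.06)); print("case",rect(P[g]),np.nanmedian(Z[g]))
ctrl.servo_line((*c,.08)); ctrl.servo_line((*c,.022),vel=.06)
i1=camera("wrist")[0]
s=sensors.read_state(); print(s["t"],s["tool_pos"],s["eef_rot"],s["finger_gap"])
ctrl.set_gripper(.05)
s=sensors.read_state(); print(s["t"],s["finger_gap"],s["grip_force"],s["ft_force"])
i2=camera("wrist")[0]
cv2.imwrite("pics/w2.png",cv2.resize(np.hstack([i1,i2]),(800,300))[...,::-1])
E
```

```text
case (array([ 0.46231042, -0.23959521]), array([118.94734192,  60.13072586]), -86.85972547531128) 0.04785057639753257
17.125 [ 0.46211418 -0.24041646  0.02250715] [6.87346389e-01 7.26329605e-01 1.75308343e-04 4.63585701e-04] 0.08607414318029025
18.0083 0.05030105068027577 0.0 [-0.75587139  0.2251312  -0.07961324]
```

View pics/w2.png

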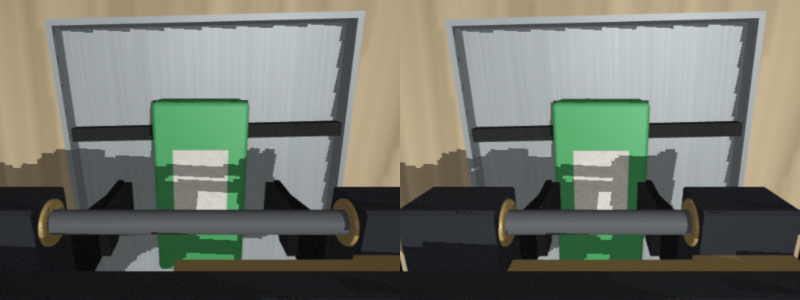

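```bash
python3 - <<'E'
from h import *
s=sensors.read_state(); print(s["finger_gap"],s["tool_pos"])
im,P=snap("wrist")
for v in range(225,300,8):
    print(v,[tuple((P[v,u]*1000).round(0)) for u in (165,180,190,200,255,300,310,320,335)])
E
```

```text
0.04967812747689797 [ 0.46170496 -0.24020741  0.02200659]
225 [(np.float64(404.0), np.float64(-246.0), np.float64(7.0)), (np.float64(414.0), np.float64(-245.0), np.float64(6.0)), (np.float64(420.0), np.float64(-245.0), np.float64(6.0)), (np.float64(433.0), np.float64(-229.0), np.float64(47.0)), (np.float64(460.0), np.float64(-227.0), np.float64(48.0)), (np.float64(483.0), np.float64(-226.0), np.float64(48.0)), (np.float64(488.0), np.float64(-225.0), np.float64(49.0)), (np.float64(502.0), np.float64(-240.0), np.float64(6.0)), (np.float64(512.0), np.float64(-240.0), np.float64(6.0))]
233 [(np.float64(404.0), np.float64(-251.0), np.float64(6.0)), (np.float64(414.0), np.float64(-251.0), np.float64(5.0)), (np.float64(429.0), np.float64(-231.0), np.float64(53.0)), (np.float64(433.0), np.float64(-232.0), np.float64(49.0)), (np.float64(461.0), np.float64(-231.0), np.float64(50.0)), (np.float64(483.0), np.float64(-230.0), np.float64(49.0)), (np.float64(488.0), np.float64(-229.0), np.float64(50.0)), (np.float64(492.0), np.float64(-227.0), np.float64(53.0)), (np.float64(513.0), np.float64(-245.
[... 3639 characters left out ...]
loat64(-210.0), np.float64(137.0)), (np.float64(475.0), np.float64(-209.0), np.float64(137.0)), (np.float64(479.0), np.float64(-209.0), np.float64(137.0))]
297 [(np.float64(437.0), np.float64(-214.0), np.float64(136.0)), (np.float64(441.0), np.float64(-213.0), np.float64(137.0)), (np.float64(444.0), np.float64(-213.0), np.float64(137.0)), (np.float64(446.0), np.float64(-214.0), np.float64(136.0)), (np.float64(459.0), np.float64(-213.0), np.float64(136.0)), (np.float64(470.0), np.float64(-212.0), np.float64(137.0)), (np.float64(473.0), np.float64(-212.0), np.float64(136.0)), (np.float64(475.0), np.float64(-212.0), np.float64(137.0)), (np.float64(479.0), np.float64(-212.0), np.float64(136.0))]
```

The depth image puts the fingertips near z=50 mm while tool_pos reads 22 mm. So the real tips seem to sit about 28 mm behind the stated TCP. I'll go down in small guarded steps to check.

```bash
python3 - <<'E'
from h import *
c=(.4617,-.2402)
ctrl.set_gripper(.086)
for z in (.018,.014,.010,.007,.004,.001,-.002,-.005):
    ctrl.servo_line((*c,z),vel=.04); s=sensors.read_state(); f=s["ft_force"]
    print(z,s["tool_pos"].round(4),f.round(1))
    if abs(f[2])>4: break
else:
    pass
im,P=snap("wrist"); Z=P[...,2]
# finger front face lower edge
T=np.abs(P[...,1]+.231)<.004
k=T&(Z>.0)&((P[...,0]<.425)|(P[...,0]>.497)); print("finger min z",np.nanpercentile(Z[k],[1,5,20]),k.sum())
E
```

```text
0.018 [ 0.4613 -0.24    0.0176] [ 0.9  0.1 -0.1]
0.014 [ 0.4614 -0.2401  0.0136] [0.  0.5 0.2]
0.01 [ 0.4614 -0.2401  0.0097] [0.2 0.4 0.1]
0.007 [ 0.4615 -0.2401  0.0068] [0.1 0.4 0.8]
0.004 [ 0.4615 -0.2401  0.0038] [ 0.1 -0.8 -0.5]
0.001 [ 0.4615 -0.2401  0.0008] [ 0.3 -1.   1. ]
-0.002 [ 0.4615 -0.2401 -0.0023] [ 0.1 -1.1 -0. ]
-0.005 [ 0.4615 -0.2401 -0.0052] [1.  0.2 0.3]
finger min z [0.00090565 0.00158341 0.00503191] 8005
```

No contact at TCP z = -5 mm, below the tray floor, so the offset is real. Trying the grip here.

```bash
python3 - <<'E'
from h import *
ctrl.set_gripper(.05)
s=sensors.read_state(); print(s["t"],s["finger_gap"],s["grip_force"],s["ft_force"].round(1))
im,P=snap("wrist","w3.png")
E
```

```text
21.625 0.05963763601825892 30.000014724209905 [ 0.6 -0.4 -0.1]
```

View pics/w3.png

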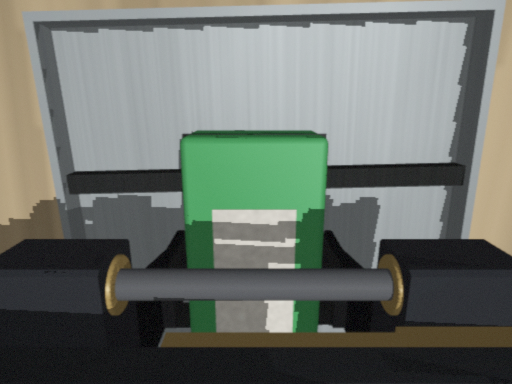

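Gripped: gap 59.6 mm at 30 N, with the box between both fingers (185–325 px). Carrying it to the mat, then probing the mat with open fingers to measure the tool offset.

```bash
python3 - <<'E'
from h import *
c=(.4617,-.2402); m=(.5053,.4321); qm=down(np.radians(91.28))
ctrl.set_gripper(.04)
ctrl.servo_line((*c,.15)); print(sensors.read_state()["finger_gap"])
ctrl.reach((.53,.0,.17),qm); s=sensors.read_state(); print(s["finger_gap"],s["grip_force"])
ctrl.reach((*m,.13),qm); s=sensors.read_state(); print(s["finger_gap"],s["grip_force"])
ctrl.servo_line((*m,.01),vel=.12)
z=-.008
while z>-.022:
    ctrl.servo_line((*m,z),vel=.04); s=sensors.read_state()
    if s["ft_force"][2]>2.5: break
    z-=.002
print("placed",z,s["tool_pos"],s["ft_force"].round(1),s["finger_gap"])
ctrl.set_gripper(.086)
z-=.004
while z>-.04:
    ctrl.servo_line((*m,z),vel=.03); s=sensors.read_state()
    if s["ft_force"][2]>2.5: break
    z-=.002
print("touch",s["tool_pos"],s["ft_force"].round(1),s["t"])
ctrl.servo_line((*m,.12),vel=.25)
im,P=snap("wrist"); Z=P[...,2]; g=clean((Z>.028)&(Z<.045)&(P[...,0]>.44)); print(rect(P[g]),np.nanmedian(Z[g]))
E
```

```text
0.059914493068171364
0.06007331816252871 29.999716468155384
0.05967140582295159 29.999876199290156
placed -0.018000000000000002 [ 0.50555226  0.43232344 -0.01586395] [-2.  -2.9  8.9] 0.05997696921775136
touch [ 0.50562278  0.43245068 -0.02190569] [-1.8 -3.  11.7] 29.95
(array([0.50452789, 0.43271417]), array([119.75203705,  60.21871185]), -88.72131335735321) 0.03687640542855611
```

Box placed centrally on the mat. The real tips are about 25 mm above the commanded TCP. The knob comes out at about 2.29 rad; I'll refine it from close and turn it in two strokes because of joint 7's range.

```bash
python3 - <<'E'
from h import *
k=np.array([.4934,.2382]); a0=np.radians(140.14); D=.025
ctrl.servo_line((.505,.432,.16),vel=.25)
ctrl.reach((*k,.16),down(a0)); ctrl.set_gripper(.035)
im,P=snap("wrist"); Z=P[...,2]
g=(Z>.097)&(Z<.118)&(np.hypot(P[...,0]-k[0],P[...,1]-k[1])<.04)
c,s,a=rect(P[clean(g)]); print(c,s,a,np.nanmedian(Z[clean(g)]))
r=(Z>.05)&(Z<.072); print("roof z",np.nanmedian(Z[r]))
if abs(s[0]-42)<5 and np.hypot(*(c-k))<.006: k=(k+c)/2; a0=np.radians((140.14+(a%180))/2)
print(k,np.degrees(a0))
ctrl.reach((*k,.10),down(a0))
for z in (.085,.075,.068,.062,.058):
    ctrl.servo_line((*k,z),vel=.06); s=sensors.read_state()
    if s["ft_force"][2]>4: print("contact"); break
print(s["tool_pos"],s["ft_force"].round(1))
ctrl.set_gripper(.0); s=sensors.read_state(); print(s["t"],s["finger_gap"],s["grip_force"],s["ft_force"].round(1),s["ft_torque"].round(2))
E
```

```text
[0.49317587 0.23927646] [41.12950134 13.92989826] -37.74848556518555 0.10737771894179922
roof z 0.06392888949005543
[0.49328794 0.23873823] 141.19575721740725
[0.49306744 0.23861785 0.05771511] [-0.1 -1.1  0.7]
35.575 0.013677677364085893 29.999199374578893 [ 1.7  1.2 -2. ] [ 0.35 -0.39 -0.02]
```

```bash
cat > k.py <<'E'
from h import *
k=(.4933,.2387)
def turn(a,b,step=8):
    n=int(np.ceil(abs(b-a)/step)); p=None
    for y in np.linspace(a,b,n+1)[1:]:
        ctrl.servo_line((*k,.058),down(np.radians(y)),vel=.1); s=sensors.read_state()
        print(round(y,1),s["ft_force"].round(1),s["ft_torque"].round(2),round(s["finger_gap"],4))
        if np.abs(s["ft_torque"][2])>.6 : break
    return y
E
python3 - <<'E'
from k import *
y=turn(141.2,205); print(sensors.read_state()["t"])
ctrl.set_gripper(.035); ctrl.servo_line((*k,.10),vel=.2)
y2=y-180; print(np.degrees(0),y2)
ctrl.reach((*k,.10),down(np.radians(y2)))
im,P=snap("wrist"); Z=P[...,2]
g=(Z>.097)&(Z<.118)&(np.hypot(P[...,0]-k[0],P[...,1]-k[1])<.04)
print(rect(P[clean(g)]), sensors.read_state()["t"])
E
```

```text
149.2 [ 2.2  2.  -1.7] [ 0.4  -0.57  0.08] 0.0138
157.1 [ 2.9  2.6 -2. ] [ 0.45 -0.62  0.04] 0.014
165.1 [ 3.3  2.3 -1.5] [ 0.58 -0.62  0.03] 0.014
173.1 [ 2.7  2.5 -1.3] [ 0.55 -0.74  0.01] 0.0138
181.1 [ 2.8  2.6 -0.9] [ 0.47 -0.76  0.01] 0.0133
189.0 [4.2 1.7 0.1] [ 0.39 -0.83  0.05] 0.0137
197.0 [3.1 1.5 0.2] [ 0.37 -0.85  0.05] 0.0141
205.0 [3.6 0.5 0. ] [ 0.22 -0.97  0.06] 0.0135
37.9083
0.0 25.0
(array([0.49399182, 0.23890219]), array([41.35012436, 13.71482277]), 25.33192253112793) 41.6
```

Knob followed: it is now at 25°. Second stroke, to the stop at 91°.

```bash
python3 - <<'E'
from k import *
k=(.4938,.2388)
import k as K; K.k=k
ctrl.servo_line((*k,.058),vel=.12); ctrl.set_gripper(0)
print(sensors.read_state()["finger_gap"])
y=turn(25,81,9); y=turn(y,97,2) if y>80 else y
ctrl.set_gripper(.035); ctrl.servo_line((*k,.12),vel=.2)
im,P=snap("wrist"); Z=P[...,2]
g=(Z>.097)&(Z<.118)&(np.hypot(P[...,0]-k[0],P[...,1]-k[1])<.04)
print(rect(P[clean(g)]), sensors.read_state()["t"])
im,P=snap("top"); Z=P[...,2]; X,Y=P[...,0],P[...,1]
print([ (x["conf"],x["box"]) for x in find_in("top","thermo")][:2])
E
```

```text
0.013771728782324863
33.0 [-0.7 -1.4  5.7] [-0.35  0.14  0.06] 0.0134
41.0 [-0.2 -1.6  5.9] [-0.45  0.11  0.04] 0.0137
49.0 [-0.4 -1.3  5.2] [-0.47  0.08  0.04] 0.0136
57.0 [-0.6 -1.3  5.6] [-0.49  0.09  0.06] 0.0141
65.0 [ 0.2 -1.8  5.3] [-0.49  0.04  0.03] 0.0135
73.0 [ 0.2 -1.9  4.7] [-0.47 -0.03  0.06] 0.0135
81.0 [-0.4 -2.3  4.9] [-0.51  0.03  0.05] 0.0141
83.0 [ 0.  -1.7  6.2] [-0.54 -0.02  0.02] 0.0139
85.0 [ 0.6 -1.3  5.4] [-0.5  -0.04  0.06] 0.0139
87.0 [ 0.8 -1.1  5.2] [-0.54  0.04  0.03] 0.0137
89.0 [ 0.1 -2.3  5. ] [-0.55 -0.03  0.03] 0.0139
91.0 [ 0.4 -2.9  4.1] [-0.52 -0.09  0.06] 0.0138
93.0 [ 0.5 -0.8  4.6] [-0.49  0.02 -0.59] 0.014
95.0 [ 0.2 -1.2  5.8] [-0.37 -0.06 -0.68] 0.0144
(array([0.49366843, 0.23922047]), array([41.84654999, 14.00952911]), -88.94218957424164) 47.6
[(0.65, [169.9, 210.6, 12.7, 14.5])]
```

The stop is reached (torque jump at 93°) and the bar reads 91.06°, parallel to dryer x, so it is off. Now the button.

```bash
python3 - <<'E'
from h import *
b=np.array([.5841,.2396]); q=down(np.radians(91))
ctrl.set_gripper(0); ctrl.reach((*b,.12),q)
im,P=snap("wrist"); Z=P[...,2]
hsv=cv2.cvtColor(im,cv2.COLOR_RGB2HSV)
g=clean((hsv[...,0]>40)&(hsv[...,0]<85)&(hsv[...,1]>90)&(np.hypot(P[...,0]-b[0],P[...,1]-b[1])<.04)&(Z>.07))
c=np.nanmean(P[g],0); print("btn",rect(P[g]),c)
if np.hypot(*(c[:2]-b))<.01: b=c[:2]
ctrl.servo_line((*b,.085),vel=.15); ctrl.servo_line((*b,.068),vel=.1); f0=sensors.read_state()["ft_force"][2]
z=.066
while z>.040:
    ctrl.servo_line((*b,z),vel=.04); s=sensors.read_state(); f=s["ft_force"][2]-f0
    print(round(z,4),round(s["tool_pos"][2],4),round(f,1))
    if f>5.5: break
    z-=.0015
ctrl.servo_line((*b,.12),vel=.3)
ctrl.servo_line((b[0],.36,.25),vel=.3)
ctrl.dwell(.5)
im,P=snap("top"); a=im[130:300,80:400][...,::-1]
cv2.imwrite("pics/top2c.png",cv2.resize(a,(800,425),interpolation=cv2.INTER_CUBIC))
np.save("/tmp/t2.npy",P); print(s["t"])
E
```

```text
btn (array([0.58233691, 0.23960617]), array([32.51332092, 30.25415039]), 50.999446868896484) [0.58304621 0.24189198 0.08469481]
0.066 0.0664 0.8
0.0645 0.0645 0.3
0.063 0.0629 1.0
0.0615 0.0613 0.3
0.06 0.0599 0.3
0.0585 0.0587 1.8
0.057 0.0573 2.0
0.0555 0.0557 3.3
0.054 0.0542 4.0
0.0525 0.0531 6.6
52.2667
```

View pics/top2c.png

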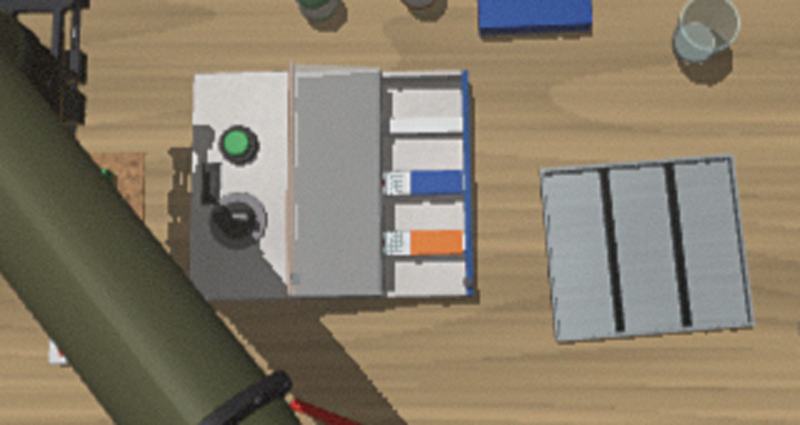

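The hatch is fully back. Blue (437,182) and orange (437,242) carriers are on the rails and the third rail is empty. Button contact confirms the 25 mm offset holds with the fingers shut too. Next I'll measure the carriers from the wrist.

```bash
cat > c.py <<'E'
from h import *
D=.025; d=np.array([.541,.1305]); psi=np.radians(91.07)
xd=np.array([np.cos(psi),np.sin(psi),0]); yd=np.array([-np.sin(psi),np.cos(psi),0])
def W(x,y,z): return np.r_[d,0]+x*xd+y*yd+np.array([0,0,z])
def toD(p): v=p[...,:2]-d; return v@xd[:2],v@yd[:2]
def colour(im,P,name,zmin=.02,zmax=.07):
    hsv=cv2.cvtColor(im,cv2.COLOR_RGB2HSV); h,s=hsv[...,0],hsv[...,1]
    lo,hi={"orange":(5,18),"blue":(105,125)}[name]
    return clean((h>=lo)&(h<=hi)&(s>130)&(P[...,2]>zmin)&(P[...,2]<zmax))
E
python3 - <<'E'
from c import *
ctrl.reach((.56,.30,.28),down(psi)); 
ctrl.reach((.505,-.02,.22),down(psi))
im,P=snap("wrist","w4.png"); X,Y=toD(P)
for n,y0 in(("blue",0),("orange",.072)):
    Q=P.copy(); Q[(abs(Y-y0)>.03)|(X<-.155)]=np.nan
    c,s,a=rect(P[colour(im,Q,n)]); print(n,c,s,a,toD(c),np.nanmedian(P[colour(im,Q,n)][:,2]))
l=(X<-.15)&(X>-.18)&(P[...,2]>.035)&(abs(Y)<.12)
print("lip",np.nanpercentile(X[l],[2,50,98]),np.nanmedian(P[...,2][l]), sensors.read_state()["t"])
E
```

```text
blue [0.54268652 0.00724864] [60.66296005 28.34514236] -88.52641904354095 (np.float64(-0.12326135842798397), np.float64(0.0006153587691666372)) 0.04404378517682095
orange [0.47046964 0.00669971] [60.70891571 27.73653412] -88.63568031787872 (np.float64(-0.12246162016932707), np.float64(0.07282990521431151)) 0.04410396213602616
lip [-0.16380643 -0.15714727 -0.1502895 ] 0.047726155293232764 55.6083
```

View pics/w4.png

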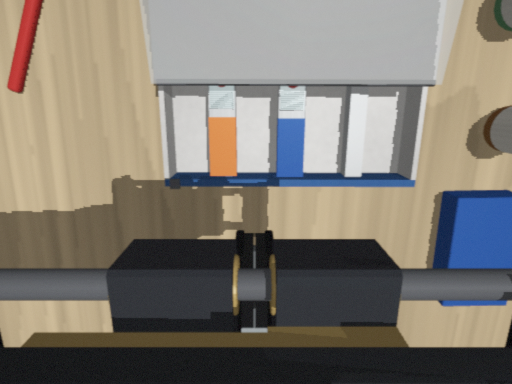

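The view matches the model: blue at y≈0, orange at y≈72 mm, front ends at about -153 mm and the third rail bare. Drawing out blue.

```bash
cat >> c.py <<'E'
GX=-.125; ZT=.028
def grab(y):
    ctrl.set_gripper(.046); q=down(psi)
    ctrl.reach(W(GX,y,.12),q); ctrl.servo_line(W(GX,y,.06),vel=.15)
    for z in (.045,.036,ZT):
        ctrl.servo_line(W(GX,y,z-D),vel=.06); s=sensors.read_state()
        if abs(s["ft_force"][2])>8: print("contact",z,s["ft_force"])
    ctrl.set_gripper(0); s=sensors.read_state(); print("gap",s["finger_gap"],s["grip_force"],s["ft_force"].round(1)); return .02<s["finger_gap"]<.032
TH=np.arcsin(.0225/.19)
def tilt(y):
    piv=W(.036,y,.030); p=W(GX,y,ZT-D)
    for th in np.linspace(0,TH,4)[1:]:
        Rt=R.from_rotvec(th*yd); t=piv+Rt.apply(p-piv)
        ctrl.servo_line(t,(Rt*R.from_quat(down(psi))).as_quat(),vel=.03); s=sensors.read_state(); print(round(th,3),s["ft_force"].round(1),s["ft_torque"].round(2),s["finger_gap"].round(4))
    return t,Rt
E
python3 - <<'E'
from c import *
if grab(0.0005):
    t,Rt=tilt(0.0005); ctrl.dwell(.2)
    im,P=snap("wrist"); Q=P.copy(); X,Y=toD(P); Q[(abs(Y)>.03)|(X<-.155)]=np.nan
    q=P[colour(im,Q,"blue",.03,.09)]; x=toD(q)[0]; print("x",np.nanpercentile(x,[1,99]),"slope,icpt",np.polyfit(x,q[:,2],1))
    cv2.imwrite("pics/w5.png",im[...,::-1]); print(sensors.read_state()["t"])
E
```

```text
gap 0.027360800883610727 29.98630553483963 [-0.8 -0.1 -0.1]Traceback (most recent call last):
  File "<stdin>", line 3, in <module>
  File "c.py", line 23, in tilt
    ctrl.servo_line(t,(Rt*R.from_quat(down(psi))).as_quat(),vel=.03); s=sensors.read_state(); print(round(th,3),s["ft_force"].round(1),s["ft_torque"].round(2),s["finger_gap"].round(4))
                                                                                                                                                               ^^^^^^^^^^^^^^^^^^^^^
AttributeError: 'float' object has no attribute 'round'
```

```bash
sed -i 's/s\["finger_gap"\].round(4)/round(s["finger_gap"],4)/' c.py
python3 - <<'E'
from c import *
t,Rt=tilt(0.0005); ctrl.dwell(.2)
im,P=snap("wrist"); Q=P.copy(); X,Y=toD(P); Q[(abs(Y)>.03)|(X<-.155)]=np.nan
q=P[colour(im,Q,"blue",.03,.09)]; x=toD(q)[0]; print("x",np.nanpercentile(x,[1,99]),"slope,icpt",np.polyfit(x,q[:,2],1))
cv2.imwrite("pics/w5.png",im[...,::-1]); print(sensors.read_state()["t"])
E
```

```text
0.04 [-0.5  0.8  0.2] [ 0.1   0.07 -0.01] 0.0277
0.079 [-0.9  0.6 -0.2] [0.02 0.1  0.03] 0.0277
0.119 [ 0.2  0.2 -1.1] [ 0.15  0.04 -0.02] 0.0277
x [-0.12499147 -0.09031206] slope,icpt [-0.11714063  0.048265  ]
61.1583
```

View pics/w5.png

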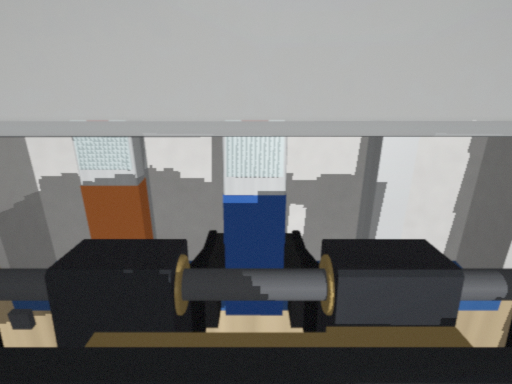

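The carrier tilts rigidly with the hand: slope 0.117, front edge at about 52 mm, above the lip. It shows gripped at (255,250). Pulling along its axis and laying it in the tray.

```bash
cat >> c.py <<'E'
tc=np.array([.4676,-.2451]); pt=np.radians(94.43)
xt=np.array([np.cos(pt),np.sin(pt),0]); yt=np.array([-np.sin(pt),np.cos(pt),0])
def pull(t,Rt,q):
    u=t+Rt.apply(-xd)*.118
    for k in (.3,.65,1):
        ctrl.servo_line(t+(u-t)*k,vel=.06); s=sensors.read_state(); print("pull",s["ft_force"].round(1),round(s["finger_gap"],4))
    v=u+np.array([0,0,.03]); ctrl.servo_line(v,vel=.1)
    w=v-xd*.06; ctrl.servo_line(w,q,vel=.1)
    s=sensors.read_state(); print("t",s["t"],s["finger_gap"],s["grip_force"])
def place(ty,png=None,off=-.066):
    q=down(pt); g=np.r_[tc,0]+xt*off+yt*ty
    ctrl.servo_line(g+[0,0,.055],q,vel=.15)
    if png: im,P=snap("wrist",png)
    ctrl.servo_line(g+[0,0,.012],vel=.08)
    z=.002
    while z>-.017:
        ctrl.servo_line(g+[0,0,z],vel=.04); s=sensors.read_state()
        if s["ft_force"][2]>2.5: break
        z-=.002
    print("down",z,s["tool_pos"],s["ft_force"].round(1),s["finger_gap"])
    ctrl.set_gripper(.046); ctrl.servo_line(g+[0,0,.10],vel=.2); print(sensors.read_state()["t"])
E
python3 - <<'E'
from c import *
piv=W(.036,.0005,.030); Rt=R.from_rotvec(TH*yd); t=piv+Rt.apply(W(GX,.0005,ZT-D)-piv)
pull(t,Rt,down(psi))
im,P=snap("wrist","w6.png"); 
hsv=cv2.cvtColor(im,cv2.COLOR_RGB2HSV)
s=sensors.read_state(); p=s["tool_pos"]
v=P-p; x=v@xd; y=v@yd; m=(abs(y)<.02)&(x>.012)&(P[...,2]>p[2]+.0)&(P[...,2]<p[2]+.08)
print(p,"tail x",np.nanpercentile(x[m],[1,99]),"slope",np.polyfit(x[m],P[...,2][m],1),"yslope",np.polyfit(x[m],y[m],1))
E
```

```text
pull [-0.1 -0.2 -0.9] 0.0278
pull [ 0.  -0.2 -1.5] 0.0278
pull [ 0.5 -0.  -1.2] 0.0275
t 64.7833 0.027646546361363402 29.987240731716156
[ 0.54617835 -0.17191238  0.06589636] tail x [0.01325332 0.1100489 ] slope [0.00055414 0.10656067] yslope [-0.00360077  0.00114807]
```

View pics/w6.png

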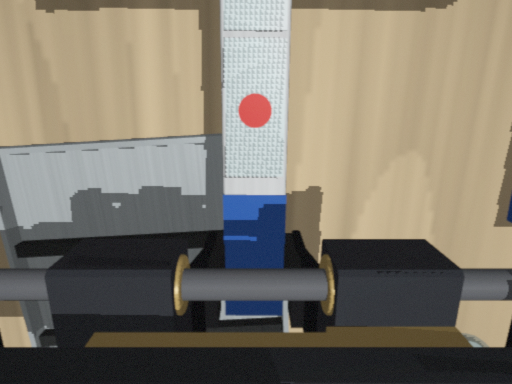

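The carrier is out, level and straight in the grip, slides up. Placing it.

```bash
python3 - <<'E'
from c import *
place(-.038)
if grab(.0722):
    t,Rt=tilt(.0722); ctrl.dwell(.2); pull(t,Rt,down(psi))
    im,P=snap("wrist","w7.png"); p=sensors.read_state()["tool_pos"]
    v=P-p; x=v@xd; y=v@yd; m=(abs(y)<.02)&(x>.012)&(P[...,2]>p[2]+.0)&(P[...,2]<p[2]+.08)
    print(p,"tail x",np.nanpercentile(x[m],[1,99]),"slope",np.polyfit(x[m],P[...,2][m],1),"yslope",np.polyfit(x[m],y[m],1))
E
```

```text
down -0.014 [ 0.51092416 -0.30820408 -0.0131878 ] [-1.6  1.2  4.7] 0.027757505105063734
70.3667
gap 0.027467249218686172 29.99503880739212 [-0.6  0.7  0.5]
0.04 [-0.8  0.5 -0.6] [ 0.04  0.03 -0.05] 0.0272
0.079 [-0.2 -0.  -0.9] [0.19 0.09 0.  ] 0.0276
0.119 [-0.6 -0.1 -1.5] [0.15 0.07 0.01] 0.0277
pull [ 0.5  1.2 -1.5] 0.028
pull [ 0.   0.1 -1.2] 0.0275
pull [ 0.4  0.6 -2.8] 0.0278
t 79.1333 0.027665321324350803 29.994269907474518
[ 0.47437761 -0.17359284  0.06583098] tail x [0.01329371 0.11023   ] slope [-0.00032676  0.10650264] yslope [-0.00175432  0.00105218]
```

View pics/w7.png

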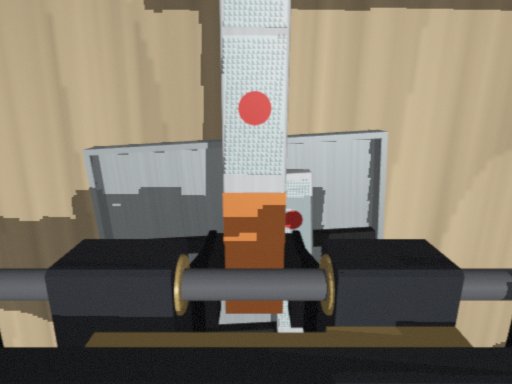

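Orange is out, level and straight. The blue carrier shows in the tray at (298,210). Placing orange, then checking everything from above.

```bash
python3 - <<'E'
from c import *
im,P=snap("wrist"); v=P[...,:2]-tc; x=v@xt[:2]; y=v@yt[:2]
m=(P[...,2]>.02)&(P[...,2]<.036)&(abs(x)<.105)&(abs(y)<.095); print("blue edge y",np.nanpercentile(y[m],[2,50,98]),m.sum(),np.nanmax(x[m]))
place(.045)
ctrl.servo_line(sensors.read_state()["tool_pos"]+[-.0,.0,.10],vel=.25)
ctrl.reach((.45,.10,.38),down(psi)) if solver.solve_ik((.45,.10,.38),down(psi)) is not None else None
im,P=snap("top","top3.png"); Z=P[...,2]
v=P[...,:2]-tc; x=v@xt[:2]; y=v@yt[:2]
for nm,a,b in(("blue",-.09,0.003),("orange",.003,.09)):
    m=(Z>.019)&(Z<.04)&(abs(x)<.108)&(y>a)&(y<b)
    c,s,g=rect(P[clean(m)]); print(nm,(c-tc)@xt[:2],(c-tc)@yt[:2],s,g,np.nanmedian(Z[clean(m)]))
m=(Z>.025)&(Z<.05)&(P[...,1]>.34)&(P[...,0]>.44)&(P[...,0]<.6); print("case",rect(P[clean(m)]),np.nanmedian(Z[clean(m)]))
b=cv2.resize(im[130:300,80:400][...,::-1],(800,425),interpolation=cv2.INTER_CUBIC); cv2.imwrite("pics/top3c.png",b)
print(sensors.read_state()["t"])
E
```

```text
blue edge y [-0.051007   -0.04150139 -0.02494897] 2108 0.09594941918087838
down -0.014 [ 0.42814294 -0.31466037 -0.01321098] [-2.   0.9  5.6] 0.028027313166772573
84.825
blue -0.00025768534204607144 -0.036991740095179144 [192.36325073  28.78192902] -85.73194885253906 0.02630407565394932
orange 0.0012891259190546773 0.045972519248728576 [190.70007324  28.43771935] -85.69243097305298 0.026065445444967805
case (array([0.53383411, 0.46724802]), array([122.20882416,  61.28469086]), 87.94731140136719) 0.03507665114686209
87.0833
```

View pics/top3c.png

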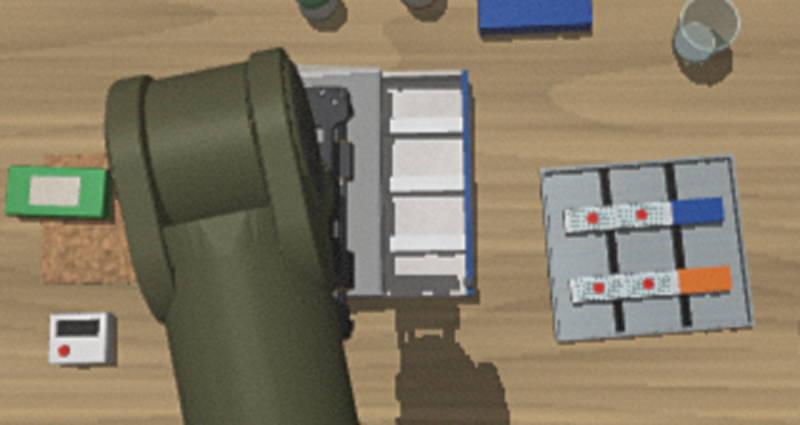

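Both carriers lie right in the tray. The slide box was knocked to (0.534, 0.467), which is (55,192) in the crop. I'll bring it back to the middle of the mat.

```bash
python3 - <<'E'
from c import *
c=np.array([.5338,.4672]); m=(.5053,.4321); q=down(np.radians(87.95)); qm=down(np.radians(91.28))
ctrl.set_gripper(.086)
ctrl.reach((*c,.2),q); ctrl.servo_line((*c,.05),vel=.2); ctrl.servo_line((*c,-.010),vel=.06)
s=sensors.read_state(); print(s["ft_force"].round(1)); ctrl.set_gripper(.04)
print(sensors.read_state()["finger_gap"])
ctrl.servo_line((*c,.03),vel=.1); ctrl.servo_line((*m,.03),qm,vel=.1)
s=sensors.read_state(); print(s["finger_gap"],s["grip_force"])
z=-.002
while z>-.022:
    ctrl.servo_line((*m,z),vel=.04); s=sensors.read_state()
    if s["ft_force"][2]>4: break
    z-=.002
print("placed",z,s["tool_pos"],s["ft_force"].round(1))
ctrl.set_gripper(.086); ctrl.servo_line((*m,.12),vel=.2)
im,P=snap("wrist"); Z=P[...,2]; g=clean((Z>.028)&(Z<.048)&(P[...,0]>.44)); print(rect(P[g]),np.nanmedian(Z[g]))
ctrl.servo_line((.46,.50,.28),vel=.25)
im,P=snap("top"); Z=P[...,2]; v=P[...,:2]-tc; x=v@xt[:2]; y=v@yt[:2]
for nm,a,b in(("blue",-.09,0.003),("orange",.003,.09)):
    k=clean((Z>.019)&(Z<.04)&(abs(x)<.108)&(y>a)&(y<b)); cc,s,g=rect(P[k]); print(nm,(cc-tc)@xt[:2],(cc-tc)@yt[:2],s,np.nanmedian(Z[k]))
X,Y=toD(P); h=(abs(Y)<.12)&(X>-.05)&(X<.02); print("hatch z over hood",np.nanmedian(Z[h]))
print(sensors.read_state()["t"])
cv2.imwrite("pics/top4c.png",cv2.resize(im[130:300,80:400][...,::-1],(800,425)))
E
```

```text
[-0.2 -0.2 -0.2]
0.05946200727866536
0.05992512593103158 29.996877908706665
placed -0.012 [ 0.5054415   0.43226439 -0.00993652] [-2.9 -3.3  8.7]
(array([0.50448993, 0.43363132]), array([119.83724213,  60.16527557]), -88.6606273651123) 0.036866609885728485
blue -9.65405301047878e-05 -0.03690220451307605 [190.95359802  28.56979752] 0.026336639936713313
orange 0.0012263340607139754 0.04585106044955828 [190.55151367  28.52240562] 0.026178725447500217
hatch z over hood 0.08490380079038973
98.075
```

View pics/top4c.png

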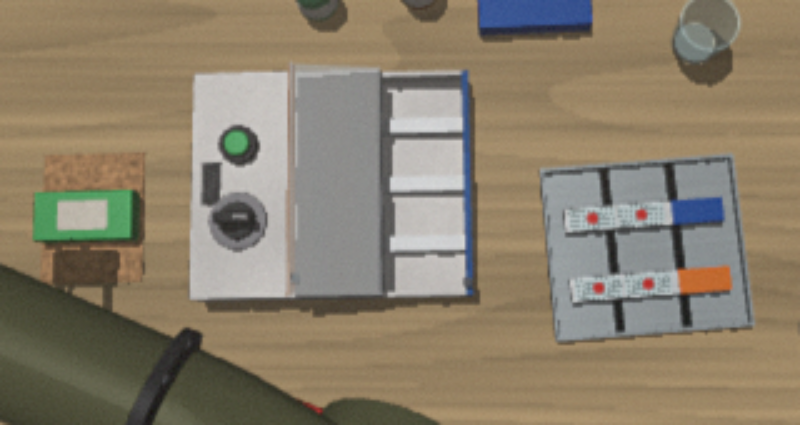

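Everything is in place: box on the mat (85,216), both carriers on the ribs, hatch back, knob off, bystanders unmoved.

```bash
python3 -c "
from h import *
print(ctrl.hand_in())"
```

```text
the job is handed in; nothing more can be done
None
```

I handed the job in at about 98 s, but the hand-in call returned no verdict: the slide box is label up in the middle of the mat, the thermostat is off, the hatch is fully open, and both carriers present (blue and orange; no yellow) lie flat across the tray's ribs, slides up.

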